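# Unstack salvaged modules onto their outline plates

## Robot

A 6-joint arm with a two-finger parallel gripper is mounted at the origin on the work surface. World frame = base frame: x ahead of the robot, y to its left, z up, the work surface at z = 0. Lengths are in m, angles in rad, forces in N, time in s.
With the tool pointing down it reaches from about 0.375 to 0.9 m from the base axis. Payload 3.1 kg.
Tool frame: the origin (TCP) lies midway between the tips of the shut fingers; the grasp point (between the pads) lies 19 mm behind it; x points along the fingers, y is the direction in which the jaws open and shut, and the axes are right-handed (so a half turn about x gives the same grasp; the last joint's range is limited). The gripper opens to 87 mm and grips with 3 to 60 N. Pads are 19 mm wide; open, the fingers measure 117 mm over their backs; the gripper's body (75 mm by 190 mm) begins 51 mm behind the grasp point.
Start: joints at [-1.423, 0.527, 1.433, -0, 1.181, -0.178], TCP at [0.2, -0.592, 0.199] pointing down, gripper open.
Joint ranges: [-3.08, 3.08], [-0.75, 2.2], [0.22, 2.44], [-1.43, 4.57], [0, 2.65], [-2.85, 2.85]. Speed limits (rad/s): [2.79, 2.79, 3.14, 3.14, 3.14, 3.14].

## Interface

Orientations are given as a unit quaternion [x, y, z, w].
In Python, from rig import get_obs, imaging, robot gives the robot as it stands.
- The arm moves only by the shell command python3 -m inch 'ROWS' [FORCE]. ROWS is JSON, a list of rows, each a list of 3 entries, a list of its own where there are three numbers: the finger opening in mm, from 0 to 87, then the shift along the tool's x, y, z in mm, then the turn, a rotation vector about the tool's x, y, z in degrees. In form: [[grip, [dx, dy, dz], [wx, wy, wz]], ...]. A call has 1 to 12 rows; each row shifts and turns the pose as measured when the row begins, along the tool's axes as they then stand; what a row does not reach is not made up. A row lasts 1/8 s, in which the tool goes at most 62.5 mm and 10.7 degrees, less where a joint would pass 70% of its speed; a pose out of reach is approached as far as the arm can. A call with a gripper value outside its range is refused whole. The fingers move at their own pace and stop on an object; FORCE is the grip in N (left out, the last holds). Time passes only in rows, so rows that do not move let the fingers close. It gives the time, the measured TCP pose, the force and the opening at its end, in the units of the state.
- get_obs(): the state, without advancing time (a new reading comes with each control period).
- imaging.camera(name): name is "scene" or "top" or "wrist"; returns the picture (420x560x3 uint8, red, green, blue); there is no depth.
- imaging.camera_params(name): a dict with "camera_matrix" (3x3 intrinsics, pixels), "xyz" and "rotation" of the camera in the world. Camera axes: x right, y down, z forward; pixel columns grow to the right and rows downward; lengths in m; the calibration is good to about 2 mm. The wrist camera is an equidistant fisheye: a pixel r from the principal point sees the ray r / f radians off the axis. A picture is of the moment at which its call begins: read the wrist's pose just before it. camera_params takes no time and is no camera call; for the wrist camera it gives the pose at the moment of the call.
- robot.hand_in(): hands the job in, once; it reports no verdict.
Trained networks look in the newest picture that a camera, given by its name, has taken for a name from the list of things; names that differ only in an ending like _2 or _b are one class to them, and where a whole thing is asked for, a point or a joint stands for the part that bears it (a point fixed in the world has none). Each returns a list of dicts, best first, with "confidence" (0 to 1); they miss things now and then, are a little off and sometimes report something else, mostly with a low value. They report only what shows in the picture. A call takes as long as a camera call. They do not tell look-alikes from the thing itself.
- imaging.cut_out(camera, target): "pixels" (420x560 bool, what is visible of it) and "box" ([centre column, centre row, width, height] in pixels, round what is visible of it).
- imaging.tip_of(camera, target): "pixel" ([column, row] in pixels: a listed point, or the origin of a listed thing).
The state is a dict: "time": time; "q": joint angles; "joint_velocities": joint speeds; "joint_torque": joint torques, N m; "position": TCP position; "tool_rot": TCP orientation; "ft_force": force on the tool from outside, world axes, zero at the start; "moment": the same for the moment, N m; "grip_width": finger opening in m.
Only numpy, scipy, OpenCV 4.12 (cv2) and the standard library are available. Lean on these libraries where they do the work, as an engineer would, in place of code of your own. Each camera call takes 0.05 s, during which the arm holds its last target. There are 200 camera calls.

## Task

Five modules salvaged from old equipment stand in two stacks on the bench: take the stacks apart and set each module upright, flat and centred on the plate whose black silhouette has its outline, turned so that it covers the silhouette. Set the modules down, do not drop them; all five must end on their own plates, let go and at rest.

Things in the scene. Friction and masses are not known exactly. Their poses are not given: they have to be found in the camera images.
- heatsink_mid (a point): heat sink: block of bright aluminium fins running lengthwise on a dark base, 116 long x 54 wide x 32 high (all in mm). This point is its centre, 16 mm above its underside; z is up. x runs along its length, y across its width; half a turn makes no difference. At the start it stands on the bench as the bottom of one of the two stacks. Loose.
- psu_mid (a point): power supply module: closed steel box with vent slots and a black terminal strip along one end of its top, 84 long x 62 wide x 32 high (all in mm). This point is its centre, 16 mm above its underside; z is up. x runs along its length, y across its width; half a turn makes no difference. At the start it stands on the bench as the bottom of one of the two stacks. Loose.
- transformer_mid (a point): transformer: dark steel rectangular block with a copper winding round its middle, 60 long x 42 wide x 28 high (all in mm). This point is its centre, 14 mm above its underside; z is up. x runs along its length, y across its width; half a turn makes no difference. At the start it lies on the heat sink or on the power supply, roughly centred. Loose.
- toroid_mid (a point): toroid coil: round copper-coloured drum, diameter 52, axis upright, 28 high (all in mm). This point is its centre, 14 mm above its underside; z is up. Its axes in the plane mean nothing (it is round). At the start it lies on the heat sink or on the power supply, roughly centred. Loose.
- relay_mid (a point): relay: small grey plastic block with a paper label on top, 36 long x 26 wide x 28 high (all in mm). This point is its centre, 14 mm above its underside; z is up. x runs along its length, y across its width; half a turn makes no difference. At the start it is the third and topmost piece of the heat sink's stack. Loose.
- plate_heatsink: place of the heat sink: flat plywood plate 4 mm thick, fixed on the bench, with a flat black silhouette of the heat sink's full-size outline in its middle (the longest, rectangle 116 x 54, plate 132 x 70 mm). No rim. Origin at the centre of the plate's underside, at bench height; its top is 4 mm higher. x runs along the length of the silhouette, y across it.
- plate_psu: place of the power supply: flat plywood plate 4 mm thick, fixed on the bench, with a flat black silhouette of the power supply's full-size outline in its middle (broad rectangle 84 x 62, plate 100 x 78 mm). No rim. Origin at the centre of the plate's underside, at bench height; its top is 4 mm higher. x runs along the length of the silhouette, y across it.
- plate_transformer: place of the transformer: flat plywood plate 4 mm thick, fixed on the bench, with a flat black silhouette of the transformer's full-size outline in its middle (middling rectangle 60 x 42, plate 76 x 58 mm). No rim. Origin at the centre of the plate's underside, at bench height; its top is 4 mm higher. x runs along the length of the silhouette, y across it.
- plate_toroid: place of the toroid coil: flat plywood plate 4 mm thick, fixed on the bench, with a flat black silhouette of the toroid coil's full-size outline in its middle (disc of diameter 52, plate 68 x 68 mm). No rim. Origin at the centre of the plate's underside, at bench height; its top is 4 mm higher.
- plate_relay: place of the relay: flat plywood plate 4 mm thick, fixed on the bench, with a flat black silhouette of the relay's full-size outline in its middle (smallest rectangle 36 x 26, plate 52 x 42 mm). No rim. Origin at the centre of the plate's underside, at bench height; its top is 4 mm higher. x runs along the length of the silhouette, y across it.
Things that resemble listed ones, but are neither listed nor needed, are in the scene too. What is shaped like the plate_toroid but green is not meant. There is more than one size of the part that bears transformer_mid; the job needs the middle-sized.

How it is judged:
At the end, for the whole second after the job is handed in: Each of the five modules rests upright (within 0.12 rad) directly on its own plate, centre within 12 mm of the plate's centre, at the height of lying flat on the plate (within 4 mm), its length along the silhouette's within 0.22 rad either way round (the round coil may be turned anyhow), at rest (horizontal distance between heatsink_mid and plate_heatsink below 0.012 m and z of heatsink_mid in the frame of plate_heatsink between 0.016 and 0.024 m and angle between each of heatsink_mid, psu_mid, transformer_mid, toroid_mid, relay_mid's own z axis and vertical below 0.12 rad and linear speed of each of heatsink, psu, transformer, toroid, relay below 0.02 m/s and angle between the x axis of heatsink_mid and the x axis of plate_heatsink, either way round below 0.22 rad and horizontal distance between psu_mid and plate_psu below 0.012 m and z of psu_mid in the frame of plate_psu between 0.016 and 0.024 m and angle between the x axis of psu_mid and the x axis of plate_psu, either way round below 0.22 rad and horizontal distance between transformer_mid and plate_transformer below 0.012 m and z of transformer_mid in the frame of plate_transformer between 0.014 and 0.022 m and angle between the x axis of transformer_mid and the x axis of plate_transformer, either way round below 0.22 rad and horizontal distance between toroid_mid and plate_toroid below 0.012 m and z of toroid_mid in the frame of plate_toroid between 0.014 and 0.022 m and horizontal distance between relay_mid and plate_relay below 0.012 m and z of relay_mid in the frame of plate_relay between 0.014 and 0.022 m and angle between the x axis of relay_mid and the x axis of plate_relay, either way round below 0.22 rad); the robot touches nothing.
It fails at once if the heat sink is dropped: it falls free, touched by nothing, at over 0.7 m/s (a fall of some 25 mm) (contact force between heatsink and anything else below 0.01 N and linear speed of heatsink above 0.7 m/s).
It fails at once if the power supply is dropped: it falls free, touched by nothing, at over 0.7 m/s (a fall of some 25 mm) (contact force between psu and anything else below 0.01 N and linear speed of psu above 0.7 m/s).
It fails at once if the transformer is dropped: it falls free, touched by nothing, at over 0.7 m/s (a fall of some 25 mm) (contact force between transformer and anything else below 0.01 N and linear speed of transformer above 0.7 m/s).
It fails at once if the toroid coil is dropped: it falls free, touched by nothing, at over 0.7 m/s (a fall of some 25 mm) (contact force between toroid and anything else below 0.01 N and linear speed of toroid above 0.7 m/s).
It fails at once if the relay is dropped: it falls free, touched by nothing, at over 0.7 m/s (a fall of some 25 mm) (contact force between relay and anything else below 0.01 N and linear speed of relay above 0.7 m/s).
It also fails if it takes over 128 s, if anything falls off the work surface, if the arm or the gripper's body presses on something with over 40 N, if the wrist force passes 120 N, or if a joint passes its speed limit or range.

## Working session

There is one attempt and no reset: what is moved stays moved. The work goes in short steps, Python scripts to look and compute and a shell command to move; the robot and the scene stay as the last step left them, time stands still between calls to the robot, and variables do not carry over. Pictures are saved under pics/ and viewed, about 12 in all and at most 16, crops included, and the job is handed in when it is done.

```bash
ls; mkdir -p pics
python3 - <<'E'
from rig import get_obs, imaging, robot
import cv2,numpy as np
for n in ("top","scene"):
    im=imaging.camera(n); cv2.imwrite(f"pics/{n}0.png",cv2.resize(im[:,:,::-1],(800,600),interpolation=cv2.INTER_CUBIC))
    p=imaging.camera_params(n); print(n,p)
    for t in ["heatsink_mid","psu_mid","transformer_mid","toroid_mid","relay_mid","plate_heatsink","plate_psu","plate_transformer","plate_toroid","plate_relay"]:
        print(t,[(round(d["confidence"],2),[int(x) for x in d["box"]]) for d in imaging.cut_out(n,t)][:5])
print(get_obs())
E
```

```text
pics
top {'camera_matrix': array([[422.07887381,   0.        , 277.66588164],
       [  0.        , 422.07887381, 210.65246669],
       [  0.        ,   0.        ,   1.        ]]), 'xyz': array([0.37133439, 0.06585104, 0.97475388]), 'rotation': array([ 0.71518378, -0.69341254,  0.06904507, -0.05407389])}
heatsink_mid [(0.74, [332, 176, 51, 30])]
psu_mid [(0.6, [378, 245, 46, 39]), (0.35, [333, 173, 27, 18])]
transformer_mid [(0.86, [333, 171, 31, 21]), (0.66, [270, 142, 15, 23]), (0.62, [348, 301, 46, 42])]
toroid_mid [(0.73, [378, 240, 29, 23])]
relay_mid [(0.68, [338, 166, 19, 16]), (0.62, [252, 178, 23, 18])]
plate_heatsink [(0.77, [292, 245, 61, 44]), (0.65, [251, 179, 27, 17])]
plate_psu [(0.92, [415, 186, 43, 40])]
plate_transformer [(0.93, [186, 179, 38, 29])]
plate_toroid [(0.97, [216, 249, 32, 31]), (0.84, [198, 306, 38, 42])]
plate_relay [(0.68, [252, 177, 23, 17])]
scene {'camera_matrix': array([[487.56519908,   0.        , 274.9405101 ],
       [  0.        , 487.56519908, 211.57939765],
       [  0.        ,   0.        ,   1.        ]]), 'xyz': array([1.0624517 , 0.300
[... 672 characters left out ...]
25])]
{'time': 1.1, 'q': array([-1.42348919e+00,  5.27515259e-01,  1.43273279e+00,  4.99237132e-06,
        1.18140334e+00, -1.78491312e-01]), 'joint_velocities': array([ 5.41622331e-05, -5.00585943e-04, -1.01251875e-03, -8.70503896e-04,
        8.54940138e-04,  3.69718164e-05]), 'joint_torque': array([ 4.70517480e-04, -4.40020752e+01, -1.76988548e+01,  6.33630669e-02,
        5.05969883e-02, -3.25823055e-05]), 'position': array([ 0.20006885, -0.59206668,  0.19932855]), 'tool_rot': array([ 0.69774763,  0.11469846, -0.69774371,  0.11465699]), 'ft_force': array([-0.25417898, -0.17533275,  0.26351564]), 'moment': array([-0.01476208,  0.01404237, -0.02113255]), 'grip_width': 0.08702897029356929}
```

View pics.

View pics/top0.png

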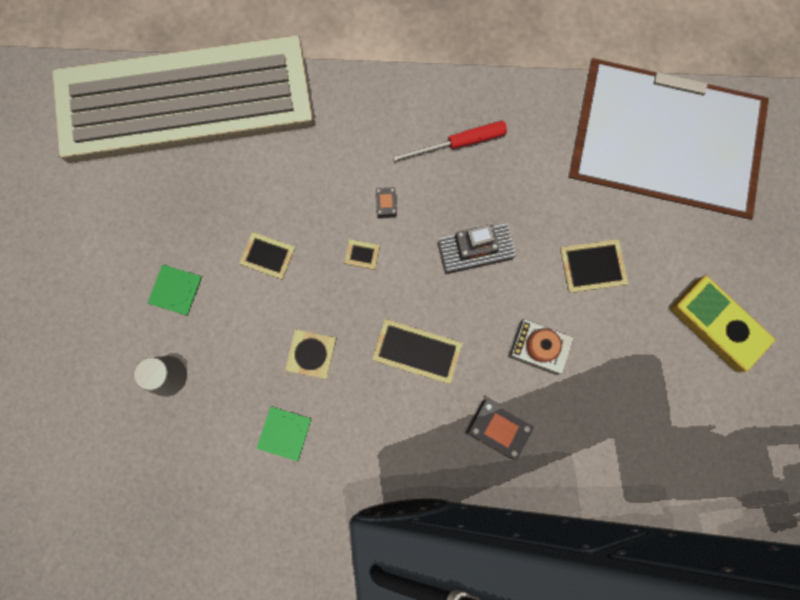

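View pics/scene0.png

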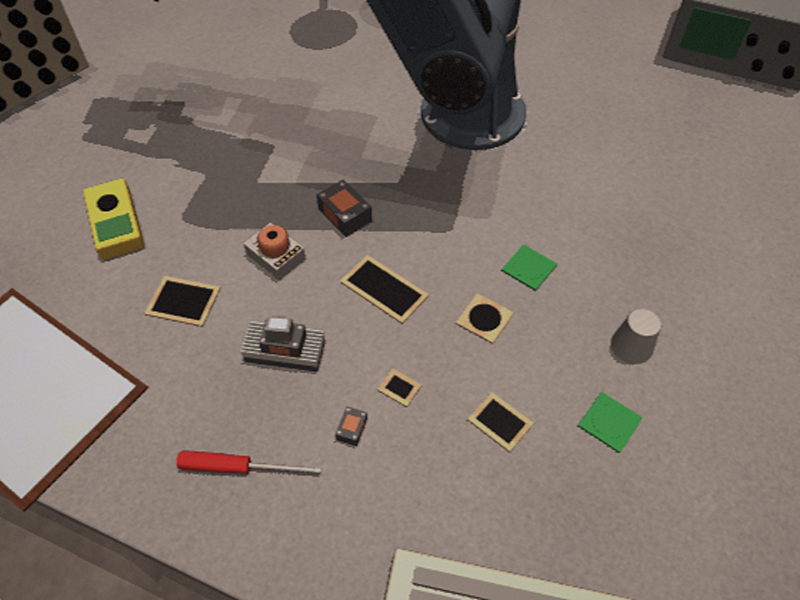

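```bash
cat > h.py <<'E'
from rig import get_obs, imaging, robot
import cv2,numpy as np
from scipy.spatial.transform import Rotation as R
from scipy.optimize import minimize
M={"heatsink":(116,54,32),"psu":(84,62,32),"transformer":(60,42,28),"toroid":(52,52,28),"relay":(36,26,28)}
def cam(n):
    p=imaging.camera_params(n); return p["camera_matrix"],p["xyz"],R.from_quat(p["rotation"])
def proj(c,P):
    K,t,r=c; q=r.inv().apply(np.atleast_2d(P)-t)@K.T; return q[:,:2]/q[:,2:]
def unproj(c,px,z):
    K,t,r=c; px=np.atleast_2d(px).astype(float); d=r.apply(np.c_[px,np.ones(len(px))]@np.linalg.inv(K).T)
    return (t+d*((z-t[2])/d[:,2])[:,None])[:,:2]
def corners(m,x,y,a,z0):
    L,W,H=np.array(M[m])/1000
    if m=="toroid":
        th=np.linspace(0,2*np.pi,32); b=np.c_[np.cos(th),np.sin(th)]*L/2
    else: b=np.array([[1,1],[-1,1],[-1,-1],[1,-1]])*[L/2,W/2]@np.array([[np.cos(a),np.sin(a)],[-np.sin(a),np.cos(a)]])
    b=b+[x,y]; return np.vstack([np.c_[b,np.full(len(b),z)] for z in (z0,z0+H)])
def hull(c,*a): return cv2.convexHull(proj(c,corners(*a)).astype(np.float32))
def iou(h1,h2):
    i=cv2.intersectConvexConvex(h1,h2)[0]; return i/(cv2.contourArea(h1)+cv2.contourArea(h2)-i)
def mask_hull(mask):
    cs=cv2.findContours(mask.astype(np.uint8),cv2.RETR_EXTERNAL,cv2.CHAIN_APPROX_NONE)[0]
    return cv2.convexHull(max(cs,key=cv2.contourArea)).astype(np.float32)
def fit(m,z0,obs):   # obs: list of (cam, mask hull)
    c,h=obs[0]; x0=unproj(c,h.reshape(-1,2).mean(0),z0+M[m][2]/2000)[0]
    best=None
    for a in np.arange(0,np.pi,np.pi/8):
        s=minimize(lambda v:-sum(iou(hull(c,m,v[0],v[1],v[2],z0),h) for c,h in obs),[*x0,a],method="Nelder-Mead",
          options=dict(initial_simplex=[[*x0,a],[x0[0]+.01,x0[1],a],[x0[0],x0[1]+.01,a],[*x0,a+.2]]))
        if best is None or s.fun<best.fun: best=s
    return best.x,-best.fun/len(obs)
def silhouette(c,im,box):
    x,y,w,h=box; g=cv2.resize(im,None,fx=4,fy=4,interpolation=cv2.INTER_CUBIC).max(axis=2)
    k=np.zeros_like(g); k[int(4*(y-h/2-2)):int(4*(y+h/2+2)),int(4*(x-w/2-2)):int(4*(x+w/2+2))]=1
    m=((g<75)*k).astype(np.uint8)
    cs=max(cv2.findContours(m,cv2.RETR_EXTERNAL,cv2.CHAIN_APPROX_NONE)[0],key=cv2.contourArea).reshape(-1,2)
    (cx,cy),(w,h),a=cv2.minAreaRect((unproj(c,(cs-1.5)/4,.004)*1000).astype(np.float32))
    if w<h: w,h,a=h,w,a+90
    return np.round([cx,cy,w,h,(a+90)%180-90],1)
E
python3 - <<'E'
from h import *
C={n:cam(n) for n in("top","scene")}; I={n:imaging.camera(n) for n in C}
boxes={"top":{"heatsink":(292,245,61,44),"psu":(415,186,43,40),"transformer":(186,179,38,29),"toroid":(216,249,32,31),"relay":(252,178,24,18)},
"scene":{"heatsink":(268,203,59,42),"psu":(127,211,51,37),"transformer":(350,295,44,38),"toroid":(340,222,37,33),"relay":(280,271,31,25)}}
for m in M:
    for n in C: print(m,n,silhouette(C[n],I[n],boxes[n][m]))
obs={m:[] for m in M}; tips={}
for n in C:
    for m in M:
        d=imaging.cut_out(n,m+"_mid"); z={"heatsink":0,"psu":0,"transformer":.032,"toroid":.032,"relay":.06}[m]
        t=imaging.tip_of(n,m+"_mid"); print(n,m,[(round(k["confidence"],2),np.round(unproj(C[n],k["pixel"],z+M[m][2]/2000)[0]*1000)) for k in t[:3]])
        if d: obs[m].append((C[n],mask_hull(d[0]["pixels"])))
for m,z in (("heatsink",0),("psu",0),("transformer",.032),("toroid",.032),("relay",.06)):
    v,s=fit(m,z,obs[m]); print(m,np.round(v[:2]*1000,1),np.degrees(v[2])%180,round(s,2),[np.round(fit(m,z,[o])[0]*1000) for o in obs[m]])
    for n in C: cv2.polylines(I[n],[np.int32(hull(C[n],m,*v,z)*16)],True,(0,255,0),1,cv2.LINE_AA,4)
cv2.imwrite("pics/fit.png",np.hstack([cv2.resize(I["top"][150:280,300:420],(400,433))[...,::-1],cv2.resize(I["scene"][150:280,150:270],(400,433))[...,::-1]]))
E
```

```text
heatsink top [462.1  12.6 112.6  50.6  74.5]
heatsink scene [461.8  10.5 114.4  52.8  74.4]
psu top [ 614.2 -278.9   81.2   59.   -80.1]
psu scene [ 614.1 -281.4   82.8   61.3  -80. ]
transformer top [612.8 264.6  57.2  38.9  72. ]
transformer scene [612.3 262.7  58.5  40.9  71.8]
toroid top [452.2 183.9  47.9  47.6 -69.5]
toroid scene [452.2 182.6  49.6  49.1  23.2]
relay top [620.1 108.2  32.8  22.6  80.4]
relay scene [619.9 106.4  34.6  25.1  81.1]
top heatsink [(0.76, array([625., -81.]))]
top psu [(0.9, array([ 470., -184.]))]
top transformer [(0.7, array([ 340., -110.])), (0.7, array([698.,  70.])), (0.58, array([ 606., -269.]))]
top toroid [(0.69, array([ 477., -175.])), (0.25, array([449., 177.]))]
top relay [(0.81, array([633., -80.])), (0.51, array([ 600., -255.]))]
scene heatsink [(0.87, array([624., -81.])), (0.57, array([621., -84.]))]
scene psu [(0.66, array([ 468., -186.]))]
scene transformer [(0.91, array([636., -71.])), (0.57, array([ 361., -110.])), (0.51, array([640., 114.]))]
scene toroid [(0.76, array([ 479., -177.])), (0.21, array([ 629., -259.]))]
scene relay [(0.56, array([640., -84.]))]
heatsink [632.8 -80.3] 103.81600654515039 0.94 [array([ 632.,  -79., 1810.]), array([ 633.,  -83., 1788.])]
psu [ 474.9 -183.4] 71.07104156186392 0.89 [array([ 475., -183., 1244.]), array([ 474., -188., 1233.])]
transformer [711.3  73.1] 24.266562164474493 0.48 [array([708.,  67.,  65.]), array([715.,  74., 459.])]
toroid [ 474.7 -182.7] 3.3906439466190115 0.86 [array([ 473., -179., -102.]), array([ 473., -184.,   28.])]
relay [635.1 -78.4] 115.4459833356266 0.78 [array([ 634.,  -75., 2117.]), array([ 634.,  -81., 2163.])]
```

View pics/fit.png

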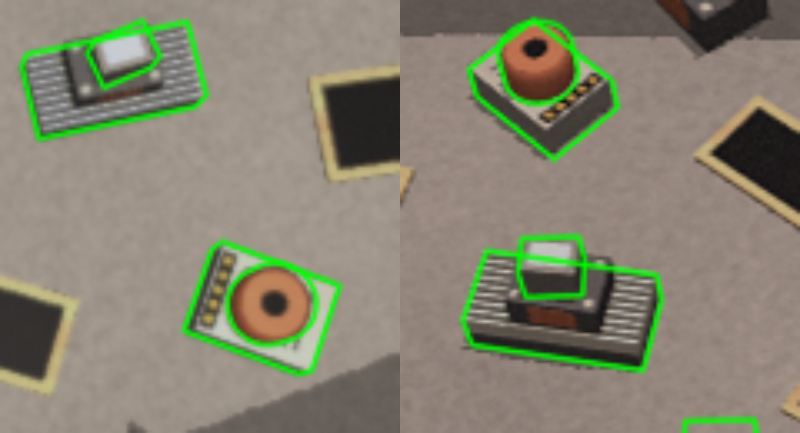

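```bash
cat >> h.py <<'E'
def go(x,y,z,jaw):   # mm, deg: print turn first (in present tool axes), then shift in the turned tool axes
    o=get_obs(); r=R.from_quat(o["tool_rot"]); p=o["position"]*1000
    best=None
    for j in (jaw,jaw+180):
        a=np.radians(j); Y=np.array([np.cos(a),np.sin(a),0]); X=np.array([0,0,-1.]); T=R.from_matrix(np.c_[X,Y,np.cross(X,Y)])
        w=np.degrees((r.inv()*T).as_rotvec())
        if best is None or np.linalg.norm(w)<np.linalg.norm(best[0]): best=(w,T)
    w,T=best; print("TCP",p.round(1),"q6 %.2f"%o["q"][5],"turn",w.round(1),"then shift",T.inv().apply(np.array([x,y,z])-p).round(1),"F",o["ft_force"].round(1),"grip %.1f"%(o["grip_width"]*1000))
if __name__=="__main__":
    import sys; go(*map(float,sys.argv[1:]))
E
python3 h.py 634 -79 200 15
python3 - <<'E'
from h import *
c=cam("wrist"); o=get_obs(); r=R.from_quat(o["tool_rot"]).inv()
print(c[0],r.apply(c[1]-o["position"]),(r*c[2]).as_matrix().round(2))
E
```

```text
TCP [ 200.1 -592.1  199.3] q6 -0.18 turn [-86.3  -0.    0. ] then shift [  -0.7  552.  -383.3] F [ 0.8  0.1 -0.3] grip 87.5
[[325.1922621    0.         276.78098159]
 [  0.         325.1922621  209.42161863]
 [  0.           0.           1.        ]] [-0.18486082  0.00041708 -0.0806248 ] [[ 0.   -0.29  0.96]
 [ 1.   -0.   -0.  ]
 [ 0.    0.96  0.29]]
```

```bash
python3 -m inch '[[87,[0,0,0],[-10.5,0,0]],[87,[0,0,0],[-10.5,0,0]],[87,[0,0,0],[-10.5,0,0]],[87,[0,0,0],[-10.5,0,0]],[87,[0,0,0],[-10.5,0,0]],[87,[0,0,0],[-10.5,0,0]],[87,[0,0,0],[-10.5,0,0]],[87,[0,0,0],[-10.5,0,0]],[87,[0,0,0],[-3,0,0]],[87,[0,0,0],[0,0,0]]]' 20; python3 h.py 634 -79 200 15
```

```text
time: 3.45
position: [0.2001, -0.5921, 0.1993]
tool_rot: [0.416, 0.571, -0.416, 0.572]
ft_force: [0.1, 0.3, 0.6]
grip_width: 0.087
TCP [ 200.1 -592.1  199.3] q6 -1.73 turn [ 2.8 -0.  -0. ] then shift [  -0.7  551.9 -383.3] F [0.1 0.3 0.6] grip 87.0
```

```bash
python3 -m inch '[[87,[0,46,-32],[0.5,0,0]],[87,[0,46,-32],[0.5,0,0]],[87,[0,46,-32],[0.5,0,0]],[87,[0,46,-32],[0.5,0,0]],[87,[0,46,-32],[0.5,0,0]],[87,[0,46,-32],[0.3,0,0]],[87,[0,46,-32],[0,0,0]],[87,[0,46,-32],[0,0,0]],[87,[0,46,-32],[0,0,0]],[87,[0,46,-32],[0,0,0]],[87,[0,46,-32],[0,0,0]],[87,[0,46,-32],[0,0,0]]]'; python3 h.py 634 -79 200 15
```

```text
time: 4.95
position: [0.645, -0.0683, 0.1998]
tool_rot: [0.436, 0.552, -0.438, 0.56]
ft_force: [0.9, -1.1, -0.4]
grip_width: 0.0869
TCP [645.  -68.3 199.8] q6 -0.51 turn [-1.4  0.6 -0.2] then shift [ -0.2 -13.4   7.5] F [ 0.9 -1.1 -0.4] grip 86.9
```

```bash
cat > o.py <<'E'
from h import *
def fproj(c,P):
    K,t,r=c; q=r.inv().apply(P-t); rho=np.hypot(q[:,0],q[:,1]); th=np.arctan2(rho,q[:,2]); s=th/np.maximum(rho,1e-9)
    return np.c_[q[:,0]*s*K[0,0]+K[0,2],q[:,1]*s*K[1,1]+K[1,2]]
def ortho(im,c,cx,cy,z,half,s=2.,wrist=True):  # mm; px = s per mm; image up=+x, left=+y
    n=int(2*half*s); v,u=np.mgrid[0:n,0:n]; P=np.c_[(cx+half-v.ravel()/s),(cy+half-u.ravel()/s),np.full(n*n,z)]/1000
    m=(fproj if wrist else proj)(c,P).reshape(n,n,2).astype(np.float32)
    return cv2.remap(im,m[...,0],m[...,1],cv2.INTER_CUBIC)
def look(cx,cy,zs,half,name):
    c=cam("wrist"); im=imaging.camera("wrist"); out=[]
    for z in zs:
        o=np.ascontiguousarray(ortho(im,c,cx,cy,z,half,400/2/half)[...,::-1])
        for k in range(0,int(2*half)+1,10):
            p=int(k*200/half); w=8 if k%50 else 16
            cv2.line(o,(p,0),(p,w),(0,0,255),1); cv2.line(o,(0,p),(w,p),(0,0,255),1)
        cv2.drawMarker(o,(200,200),(0,0,255),0,10); out.append(o)
    cv2.imwrite("pics/"+name,np.hstack(out)); cv2.imwrite("pics/raw_"+name,im[...,::-1]); return out
E
python3 - <<'E'
from o import *
look(634,-79,(88,60),60,"w1.png")
E
```

```text
(no output)
```

View pics/w1.png

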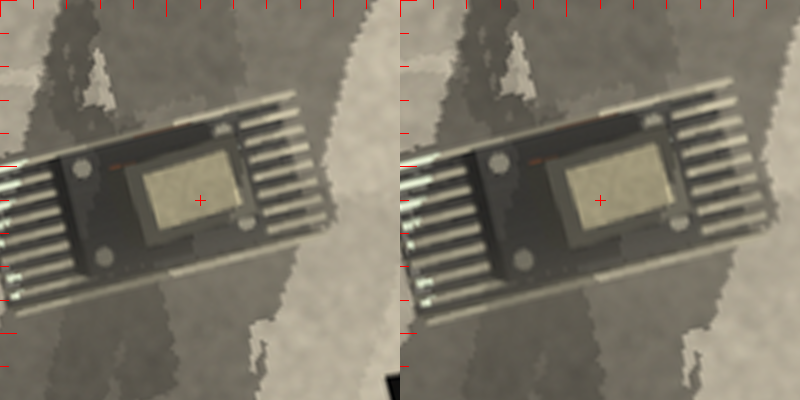

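```bash
python3 -m inch '[[60,[0,-9,5],[-1.4,0.6,-0.2]],[60,[0,0,0],[0,0,0]],[60,[30,0,0],[0,0,0]],[60,[40,0,0],[0,0,0]],[60,[30,0,0],[0,0,0]],[60,[20,0,0],[0,0,0]],[60,[0,0,0],[0,0,0]]]'; python3 h.py 637 -76 64 15
```

```text
time: 5.88
position: [0.6453, -0.0685, 0.078]
tool_rot: [0.434, 0.558, -0.427, 0.563]
ft_force: [-0.2, 0.4, 0.3]
grip_width: 0.0598
TCP [645.3 -68.5  78. ] q6 -0.55 turn [-0.1 -0.  -0.7] then shift [14.  -9.9  5.1] F [-0.2  0.4  0.3] grip 59.8
```

```bash
python3 -m inch '[[60,[0,-10,5],[0,0,-0.7]],[60,[0,0,0],[0,0,0]],[60,[14,0,0],[0,0,0]],[60,[0,0,0],[0,0,0]]]'; python3 h.py 637 -76 64 15
```

```text
time: 6.38
position: [0.6382, -0.0779, 0.0665]
tool_rot: [0.432, 0.559, -0.431, 0.562]
ft_force: [-0.4, -0.7, 0.0]
grip_width: 0.0603
TCP [638.2 -77.9  66.5] q6 -0.55 turn [-0.2  0.2 -0.2] then shift [ 2.5 -0.6 -2.1] F [-0.4 -0.7  0. ] grip 60.3
```

Close, then lift.

```bash
python3 -m inch '[[60,[2,0,-2],[0,0,0]],[15,[0,0,0],[0,0,0]],[15,[0,0,0],[0,0,0]],[15,[0,0,0],[0,0,0]],[15,[0,0,0],[0,0,0]],[15,[0,0,0],[0,0,0]],[15,[-5,0,0],[0,0,0]],[15,[-15,0,0],[0,0,0]],[15,[-25,0,0],[0,0,0]],[15,[-25,0,0],[0,0,0]],[15,[-20,0,0],[0,0,0]],[15,[0,0,0],[0,0,0]]]' 20; python3 h.py 620 107 100 -9
```

```text
time: 7.88
position: [0.6391, -0.0757, 0.1623]
tool_rot: [0.433, 0.557, -0.43, 0.564]
ft_force: [-0.5, -0.7, 0.7]
grip_width: 0.015
TCP [639.1 -75.7 162.3] q6 -0.55 turn [23.8  0.2 -0.6] then shift [  62.3  -47.5 -177.5] F [-0.5 -0.7  0.7] grip 15.0
```

Run:
```python
from o import *
look(634,-79,(88,60),60,"w2.png")
```

```text
(no output)
```

View pics/w2.png

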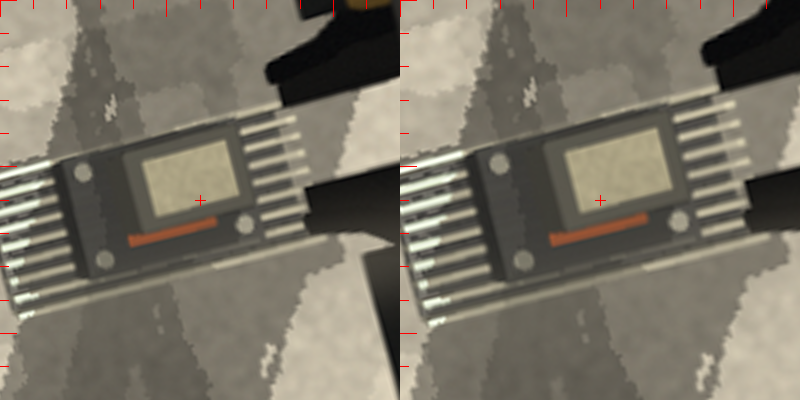

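View pics/raw_w2.png

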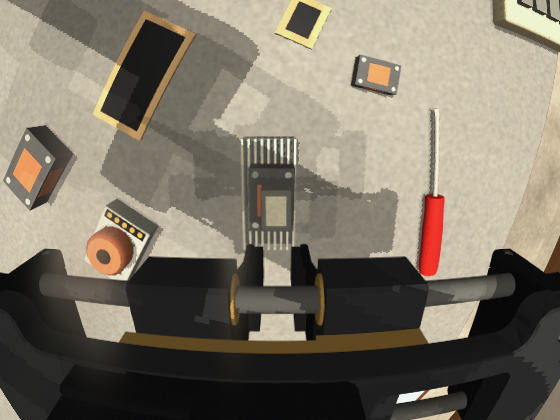

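```bash
python3 -m inch '[[50,[0,0,0],[0,0,-0.6]],[50,[0,0,0],[0,0,0]],[50,[0,0,0],[0,0,0]],[50,[20,0,0],[0,0,0]],[50,[30,0,0],[0,0,0]],[50,[30,0,0],[0,0,0]],[50,[18,0,0],[0,0,0]],[50,[0,0,0],[0,0,0]]]'; python3 h.py 639 -76 64 15;python3 -m inch '[[15,[0,0,0],[0,0,0]],[15,[0,0,0],[0,0,0]],[15,[0,0,0],[0,0,0]],[15,[0,0,0],[0,0,0]],[15,[0,0,0],[0,0,0]],[15,[0,0,0],[0,0,0]],[15,[0,0,0],[0,0,0]],[15,[0,0,0],[0,0,0]]]';python3 h.py 639 -76 64 15
```

```text
time: 8.93
position: [0.636, -0.0755, 0.0565]
tool_rot: [0.428, 0.562, -0.434, 0.559]
ft_force: [0.1, -0.5, 0.5]
grip_width: 0.0501
TCP [636.  -75.5  56.5] q6 -0.54 turn [-0.2  0.1  0.5] then shift [-7.5  2.7  1.3] F [ 0.1 -0.5  0.5] grip 50.1
time: 9.93
position: [0.6385, -0.0761, 0.0602]
tool_rot: [0.429, 0.56, -0.433, 0.561]
ft_force: [0.1, 0.6, 0.0]
grip_width: 0.0255
TCP [638.5 -76.1  60.2] q6 -0.54 turn [-0.2  0.3  0.2] then shift [-3.8  0.5  0. ] F [0.1 0.6 0. ] grip 25.5
```

```bash
python3 -m inch '[[15,[-5,0,0],[0,0,0]],[15,[-15,0,0],[0,0,0]],[15,[-20,0,0],[0,0,0]],[15,[-15,0,0],[0,0,0]],[15,[0,0,0],[8,0,0]],[15,[0,0,0],[8,0,0]],[15,[0,0,0],[8,0,0]],[15,[0,0,0],[0,0,0]],[15,[0,0,0],[0,0,0]]]'; python3 h.py 620 107 100 -9
```

```text
time: 11.05
position: [0.6406, -0.0762, 0.1243]
tool_rot: [-0.54, -0.453, 0.541, -0.459]
ft_force: [-0.4, -0.0, 0.0]
grip_width: 0.0256
TCP [640.6 -76.2 124.3] q6 -0.12 turn [-0.7  0.4 -0.3] then shift [  24.3  -49.  -177.7] F [-0.4 -0.   0. ] grip 25.6
```

```bash
python3 -m inch '[[15,[0,-3,-12],[0,0,0]],[15,[0,-8,-30],[0,0,0]],[15,[0,-10,-36],[0,0,0]],[15,[0,-10,-36],[0,0,0]],[15,[0,-8,-30],[0,0,0]],[15,[4,-6,-22],[0,0,0]],[15,[10,-3,-10],[0,0,0]],[15,[10,0,0],[0,0,0]],[15,[0,0,0],[0,0,0]],[15,[0,0,0],[0,0,0]]]'; python3 h.py 620 107 30 -9
```

```text
time: 12.3
position: [0.6204, 0.1137, 0.0969]
tool_rot: [-0.538, -0.455, 0.54, -0.46]
ft_force: [-0.0, -0.4, 0.1]
grip_width: 0.0258
TCP [620.4 113.7  96.9] q6 0.18 turn [-0.3  0.4 -0.2] then shift [66.9  0.6  6.7] F [-0.  -0.4  0.1] grip 25.8
```

```bash
python3 -m inch '[[15,[15,0,3],[0,0,0]],[15,[25,0,3],[0,0,0]],[15,[25,0,0],[0,0,0]],[15,[15,0,0],[0,0,0]],[15,[0,0,0],[0,0,0]],[15,[0,0,0],[0,0,0]]]'; python3 h.py 620 107 4.5 -9
```

```text
time: 13.05
position: [0.6213, 0.103, 0.0135]
tool_rot: [-0.54, -0.453, 0.541, -0.459]
ft_force: [0.1, -0.5, -1.1]
grip_width: 0.0258
TCP [621.3 103.   13.5] q6 0.17 turn [-0.6  0.4 -0.3] then shift [ 9.  -1.9 -3.8] F [ 0.1 -0.5 -1.1] grip 25.8
```

```bash
python3 -m inch '[[15,[3,-1,-4],[0,0,0]],[15,[3,0,0],[0,0,0]],[15,[0,0,0],[0,0,0]],[15,[2,0,0],[0,0,0]],[15,[0,0,0],[0,0,0]]]'; python3 h.py 620 107 4.5 -9
```

```text
time: 13.68
position: [0.6227, 0.1077, 0.0074]
tool_rot: [0.541, 0.453, -0.539, 0.461]
ft_force: [0.7, -0.3, -0.2]
grip_width: 0.0256
TCP [622.7 107.7   7.4] q6 0.17 turn [-0.6  0.3 -0.6] then shift [ 2.9 -2.6  1.2] F [ 0.7 -0.3 -0.2] grip 25.6
```

```bash
python3 -m inch '[[15,[3,-2,0],[0,0,0]],[15,[1,0,0],[0,0,0]],[15,[0,0,0],[0,0,0]]]'; python3 h.py 620 107 4.5 -9; python3 -m inch '[[50,[0,0,0],[0,0,0]],[50,[0,0,0],[0,0,0]],[50,[0,0,0],[0,0,0]],[50,[-10,0,0],[0,0,0]],[50,[-30,0,0],[0,0,0]],[70,[-50,0,0],[0,0,0]],[70,[-50,0,0],[0,0,0]],[70,[-20,0,0],[0,0,0]],[70,[0,0,0],[0,0,0]]]'; python3 h.py 637 -76 170 15
```

```text
time: 14.05
position: [0.6203, 0.108, 0.0035]
tool_rot: [0.54, 0.453, -0.539, 0.46]
ft_force: [-0.5, -0.3, 0.7]
grip_width: 0.0258
TCP [620.3 108.    3.5] q6 0.17 turn [-0.6  0.3 -0.5] then shift [-1.  -0.1  1. ] F [-0.5 -0.3  0.7] grip 25.8
time: 15.18
position: [0.6201, 0.1091, 0.1712]
tool_rot: [0.542, 0.452, -0.538, 0.461]
ft_force: [0.2, -0.5, 0.3]
grip_width: 0.0695
TCP [620.1 109.1 171.2] q6 0.17 turn [-24.6   0.4  -0.7] then shift [  1.2 -31.6 183.2] F [ 0.2 -0.5  0.3] grip 69.5
```

```bash
python3 -m inch '[[80,[0,0,0],[-8,0,0]],[80,[0,0,0],[-8,0,0]],[80,[0,0,0],[-8.5,0,-0.5]],[80,[0,-4,22],[0,0,0]],[80,[0,-7,40],[0,0,0]],[80,[0,-7,40],[0,0,0]],[80,[0,-7,40],[0,0,0]],[80,[0,-4,26],[0,0,0]],[80,[0,-2,10],[0,0,0]],[80,[0,0,0],[0,0,0]],[80,[0,0,0],[0,0,0]]]'; python3 h.py 637 -76 170 15
python3 - <<'E'
from o import *
look(634,-79,(60,32),75,"w3.png")
E
```

```text
time: 16.55
position: [0.6304, -0.0723, 0.1598]
tool_rot: [0.421, 0.569, -0.431, 0.56]
ft_force: [0.7, 0.3, 0.6]
grip_width: 0.0799
TCP [630.4 -72.3 159.8] q6 -0.56 turn [ 0.9 -0.1  1.1] then shift [-10.2   5.4   5.2] F [0.7 0.3 0.6] grip 79.9
```

View pics/w3.png

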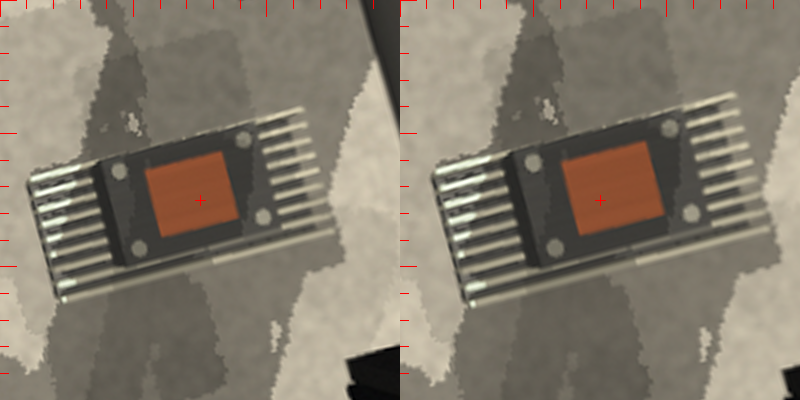

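```bash
python3 -m inch '[[80,[0,5,5],[0.5,0,1]],[80,[20,0,0],[0,0,0]],[80,[35,0,0],[0,0,0]],[80,[30,0,0],[0,0,0]],[80,[15,0,0],[0,0,0]],[80,[5,0,0],[0,0,0]],[80,[0,0,0],[0,0,0]],[80,[0,0,0],[0,0,0]]]'; python3 h.py 636 -75.5 37 14.5
```

```text
time: 17.6
position: [0.6424, -0.0728, 0.0562]
tool_rot: [0.429, 0.56, -0.425, 0.567]
ft_force: [-0.5, 0.2, 0.3]
grip_width: 0.0798
TCP [642.4 -72.8  56.2] q6 -0.56 turn [ 1.2  0.2 -0.6] then shift [19.2 -6.9  1.1] F [-0.5  0.2  0.3] grip 79.8
```

```bash
python3 -m inch '[[80,[3,-7,0],[1,0,-0.3]],[80,[10,0,0],[0,0,0]],[80,[5,0,0],[0,0,0]],[80,[0,0,0],[0,0,0]]]'; python3 h.py 636 -75.5 37 14.5
```

```text
time: 18.1
position: [0.6362, -0.0753, 0.0386]
tool_rot: [0.433, 0.556, -0.432, 0.563]
ft_force: [0.1, 0.2, -0.2]
grip_width: 0.0798
TCP [636.2 -75.3  38.6] q6 -0.55 turn [ 0.1  0.3 -0.4] then shift [ 1.6 -0.2  0.2] F [ 0.1  0.2 -0.2] grip 79.8
```

```bash
python3 -m inch '[[30,[2,0,0],[0,0,0]],[30,[0,0,0],[0,0,0]],[30,[0,0,0],[0,0,0]],[30,[0,0,0],[0,0,0]],[30,[0,0,0],[0,0,0]],[30,[0,0,0],[0,0,0]],[30,[0,0,0],[0,0,0]],[30,[0,0,0],[0,0,0]],[30,[0,0,0],[0,0,0]]]' 40;python3 h.py 612.5 263.5 100 -18
```

```text
time: 19.23
position: [0.6358, -0.0755, 0.0374]
tool_rot: [0.433, 0.557, -0.432, 0.563]
ft_force: [-0.8, -0.8, 0.5]
grip_width: 0.0299
TCP [635.8 -75.5  37.4] q6 -0.55 turn [32.6  0.2 -0.5] then shift [ -62.6 -127.  -315.2] F [-0.8 -0.8  0.5] grip 29.9
```

Run:
```python
from o import *
im=imaging.camera("wrist"); s=imaging.camera("scene"); c=cam("wrist"); o=get_obs()
print(fproj(c,o["position"][None]), o["grip_width"])
cv2.imwrite("pics/r4.png",np.hstack([cv2.resize(im[140:400,130:430],(400,347))[...,::-1],cv2.resize(s[150:300,100:273],(400,347))[...,::-1]]))
```

```text
[[274.25168253 245.7759565 ]] 0.029799198855142713
```

View pics/r4.png

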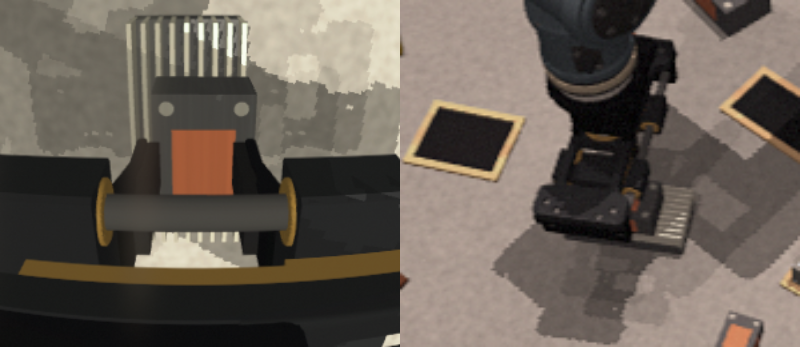

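```bash
python3 -m inch '[[10,[0,0,0],[0,0,0]],[10,[0,0,0],[0,0,0]],[10,[0,0,0],[0,0,0]],[10,[0,0,0],[0,0,0]]]' 40;python3 h.py 636 -75.5 37 14.5
```

```text
time: 19.82
position: [0.6356, -0.0755, 0.0373]
tool_rot: [0.433, 0.557, -0.432, 0.562]
ft_force: [-1.3, -0.1, 0.5]
grip_width: 0.0109
TCP [635.6 -75.5  37.3] q6 -0.55 turn [ 0.1  0.3 -0.3] then shift [0.3 0.4 0.1] F [-1.3 -0.1  0.5] grip 10.9
```

Run:
```python
from o import *
im=imaging.camera("wrist"); s=imaging.camera("top"); c=cam("wrist")
P=np.array([[.6363,-.0756,.06],[.6363,-.0756,.032]]); print(fproj(c,P))
cv2.imwrite("pics/r5.png",np.hstack([cv2.resize(im[140:400,130:430],(400,347))[...,::-1],cv2.resize(s[120:250,270:420],(400,347))[...,::-1]]))
```

```text
[[275.37737632 262.45387381]
 [275.24271958 242.81510239]]
```

View pics/r5.png

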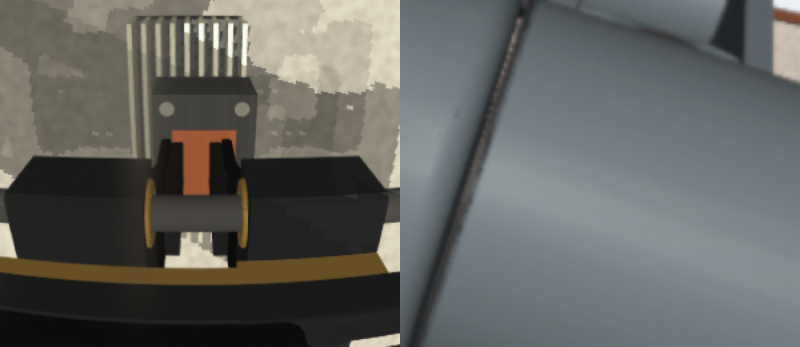

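```bash
python3 -m inch '[[80,[0,0,0],[0,0,0]],[80,[0,0,0],[0,0,0]],[80,[0,0,0],[0,0,0]],[80,[0,0,0],[0,0,0]],[80,[0,0,0],[0,0,0]],[80,[0,0,0],[0,0,0]],[80,[0,0,0],[0,0,0]],[80,[0,0,0],[0,0,0]],[80,[6,0,0],[0,0,0]],[80,[6,0,0],[0,0,0]],[80,[4,0,0],[0,0,0]],[80,[0,0,0],[0,0,0]]]' 20;python3 h.py 636 -75.5 37 14.5;  python3 -m inch '[[10,[0,0,0],[0,0,0]],[10,[0,0,0],[0,0,0]],[10,[0,0,0],[0,0,0]],[10,[0,0,0],[0,0,0]],[10,[0,0,0],[0,0,0]],[10,[0,0,0],[0,0,0]],[10,[0,0,0],[0,0,0]],[10,[0,0,0],[0,0,0]]]';python3 h.py 636 -75.5 37 14.5
```

```text
time: 21.42
position: [0.6359, -0.0754, 0.0194]
tool_rot: [0.433, 0.557, -0.432, 0.562]
ft_force: [-0.2, 0.2, -0.5]
grip_width: 0.0804
TCP [635.9 -75.4  19.4] q6 -0.55 turn [ 0.1  0.3 -0.4] then shift [-17.6   0.    0.1] F [-0.2  0.2 -0.5] grip 80.4
time: 22.42
position: [0.6369, -0.0755, 0.02]
tool_rot: [0.433, 0.556, -0.431, 0.563]
ft_force: [0.2, -0.1, 0.1]
grip_width: 0.0419
TCP [636.9 -75.5  20. ] q6 -0.55 turn [ 0.1  0.3 -0.5] then shift [-17.   -0.9  -0.2] F [ 0.2 -0.1  0.1] grip 41.9
```

```bash
python3 -m inch '[[10,[0,0,0],[0,0,0]],[10,[-5,0,0],[0,0,0]],[10,[-12,0,0],[0,0,0]],[10,[-16,0,0],[0,0,0]],[10,[-16,0,0],[0,0,0]],[10,[-5,0,0],[8,0,0]],[10,[0,0,0],[8,0,0]],[10,[0,0,0],[8,0,0]],[10,[0,0,0],[8,0,0]],[10,[0,0,0],[0,0,0]],[10,[0,0,0],[0,0,0]]]' 30;python3 h.py 612.5 263.5 75 -18
```

```text
time: 23.8
position: [0.6367, -0.0755, 0.0842]
tool_rot: [0.575, 0.41, -0.57, 0.419]
ft_force: [0.3, -0.0, -3.1]
grip_width: 0.0418
TCP [636.7 -75.5  84.2] q6 0.03 turn [-0.2  0.1 -0.8] then shift [   9.2 -127.8 -314.9] F [ 0.3 -0.  -3.1] grip 41.8
```

```bash
python3 -m inch '[[10,[0,-6,-15],[0,0,-0.8]],[10,[0,-14,-35],[0,0,0]],[10,[0,-17,-42],[0,0,0]],[10,[0,-17,-42],[0,0,0]],[10,[0,-17,-42],[0,0,0]],[10,[0,-17,-42],[0,0,0]],[10,[0,-17,-42],[0,0,0]],[10,[0,-13,-32],[0,0,0]],[10,[0,-6,-15],[0,0,0]],[10,[0,0,0],[0,0,0]],[10,[0,0,0],[0,0,0]]]' 30;python3 h.py 612.5 263.5 10 -18
```

```text
time: 25.18
position: [0.6107, 0.2719, 0.0841]
tool_rot: [-0.569, -0.419, 0.572, -0.416]
ft_force: [-0.9, 0.4, -3.1]
grip_width: 0.0418
TCP [610.7 271.9  84.1] q6 0.56 turn [0.4 0.1 0.3] then shift [74.1  4.3  7.4] F [-0.9  0.4 -3.1] grip 41.8
```

```bash
python3 -m inch '[[10,[10,2,3],[0.4,0,0.3]],[10,[20,1,1],[0,0,0]],[10,[25,0,0],[0,0,0]],[10,[15,0,0],[0,0,0]],[10,[3,0,0],[0,0,0]],[10,[0,0,0],[0,0,0]],[10,[0,0,0],[0,0,0]]]' ;python3 h.py 612.5 263.5 -8 -18
```

```text
time: 26.05
position: [0.6151, 0.2587, 0.0084]
tool_rot: [-0.574, -0.411, 0.575, -0.414]
ft_force: [-0.8, 0.9, -3.0]
grip_width: 0.0416
TCP [615.1 258.7   8.4] q6 0.56 turn [-0.6  0.2 -0.1] then shift [16.4 -3.9 -3.7] F [-0.8  0.9 -3. ] grip 41.6
```

```bash
python3 -m inch '[[10,[3,-2,-3],[0,0,0]],[10,[6,-1,0],[0,0,0]],[10,[2,0,0],[0,0,0]],[10,[0,0,0],[0,0,0]],[10,[0,0,0],[0,0,0]]]' ;python3 h.py 612.5 263.5 -8 -18
```

```text
time: 26.68
position: [0.614, 0.2637, -0.0017]
tool_rot: [0.575, 0.411, -0.573, 0.414]
ft_force: [-0.7, -0.2, -2.7]
grip_width: 0.0418
TCP [614.  263.7  -1.7] q6 0.57 turn [-0.5  0.1 -0.3] then shift [ 6.3 -1.4  0.6] F [-0.7 -0.2 -2.7] grip 41.8
```

```bash
python3 -m inch '[[10,[3,-1,0],[0,0,0]],[10,[2,0,0],[0,0,0]],[10,[1.5,0,0],[0,0,0]],[10,[0,0,0],[0,0,0]]]' ;python3 h.py 612.5 263.5 -8 -18
```

```text
time: 27.18
position: [0.6134, 0.264, -0.008]
tool_rot: [0.575, 0.411, -0.573, 0.415]
ft_force: [-1.0, -0.5, -1.5]
grip_width: 0.0418
TCP [613.4 264.   -8. ] q6 0.57 turn [-0.6  0.  -0.3] then shift [ 0.  -0.7  0.7] F [-1.  -0.5 -1.5] grip 41.8
```

```bash
python3 -m inch '[[10,[1,0,0],[0,0,0]],[10,[0,0,0],[0,0,0]]]' ;python3 -m inch '[[65,[0,0,0],[0,0,0]],[65,[0,0,0],[0,0,0]],[65,[0,0,0],[0,0,0]],[65,[-10,0,0],[0,0,0]],[65,[-30,0,0],[0,0,0]],[80,[-50,0,0],[0,0,0]],[80,[-40,0,0],[0,0,0]],[80,[-10,0,0],[0,0,0]],[80,[0,0,0],[0,0,0]],[80,[0,0,0],[0,0,0]]]' 20; python3 h.py 475 -181 130 70; python3 h.py 475 -181 130 -20
```

```text
time: 27.42
position: [0.6134, 0.264, -0.0079]
tool_rot: [0.575, 0.411, -0.573, 0.415]
ft_force: [-0.3, -0.7, -2.4]
grip_width: 0.0418
time: 28.68
position: [0.6132, 0.2643, 0.1371]
tool_rot: [0.576, 0.411, -0.572, 0.415]
ft_force: [0.4, -0.4, 0.1]
grip_width: 0.0801
TCP [613.2 264.3 137.1] q6 0.57 turn [-88.6   0.3  -0.4] then shift [   7.1 -465.8   22.4] F [ 0.4 -0.4  0.1] grip 80.1
TCP [613.2 264.3 137.1] q6 0.57 turn [ 1.4 -0.1 -0.4] then shift [  7.1  22.4 465.8] F [ 0.4 -0.4  0.1] grip 80.1
```

```bash
python3 -m inch '[[80,[0,1,20],[0,0,0]],[80,[0,2,42],[0,0,0]],[80,[0,2,42],[0,0,0]],[80,[0,2,42],[0,0,0]],[80,[0,2,42],[0,0,0]],[80,[0,2,42],[0,0,0]],[80,[0,2,42],[0,0,0]],[80,[0,2,42],[0,0,0]],[80,[0,2,42],[0,0,0]],[80,[0,2,40],[0,0,0]],[80,[0,1,20],[0,0,0]],[80,[0,0,0],[0,0,0]]]'; python3 h.py 475 -181 130 -19
python3 - <<'E'
from o import *
look(475,-181,(60,32),75,"w6.png")
E
```

```text
time: 30.18
position: [0.4774, -0.157, 0.1243]
tool_rot: [-0.567, -0.417, 0.583, -0.406]
ft_force: [-0.5, 1.1, 0.7]
grip_width: 0.0801
TCP [ 477.4 -157.   124.3] q6 -0.19 turn [0.2 0.5 1.4] then shift [-5.7  5.6 23.4] F [-0.5  1.1  0.7] grip 80.1
```

View pics/w6.png

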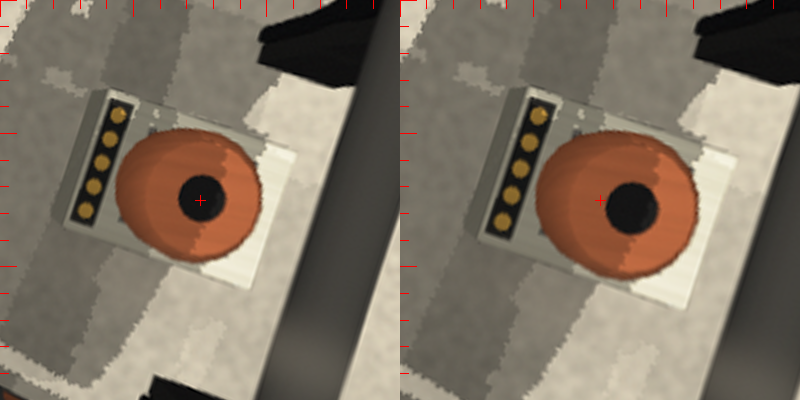

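```bash
python3 -m inch '[[80,[0,4,14],[0,0.4,1.3]],[80,[0,1,9],[0,0,0]],[80,[0,0,0],[0,0,0]],[80,[15,0,0],[0,0,0]],[80,[25,0,0],[0,0,0]],[80,[25,0,0],[0,0,0]],[80,[15,0,0],[0,0,0]],[80,[4,0,0],[0,0,0]],[80,[0,0,0],[0,0,0]],[80,[0,0,0],[0,0,0]]]'; python3 h.py 475.4 -181.5 20 -18.5
```

```text
time: 31.48
position: [0.4729, -0.1724, 0.0334]
tool_rot: [-0.572, -0.417, 0.575, -0.411]
ft_force: [0.1, -0.9, -0.2]
grip_width: 0.08
TCP [ 472.9 -172.4   33.4] q6 -0.25 turn [ 0.2 -0.1  0.5] then shift [13.4  5.3  7.8] F [ 0.1 -0.9 -0.2] grip 80.0
```

```bash
python3 -m inch '[[80,[3,5,7],[0,0,0.5]],[80,[6,0,2],[0,0,0]],[80,[5,0,0],[0,0,0]],[80,[0,0,0],[0,0,0]],[80,[0,0,0],[0,0,0]]]'; python3 h.py 475.4 -181.5 20 -18.5;  python3 -m inch '[[10,[0,0,0],[0,0,0]],[10,[0,0,0],[0,0,0]],[10,[0,0,0],[0,0,0]],[10,[0,0,0],[0,0,0]],[10,[0,0,0],[0,0,0]],[10,[0,0,0],[0,0,0]],[10,[0,0,0],[0,0,0]],[10,[0,0,0],[0,0,0]]]' 30;python3 h.py 475.4 -181.5 20 -18.5
```

```text
time: 32.1
position: [0.4758, -0.1841, 0.0196]
tool_rot: [0.574, 0.413, -0.573, 0.414]
ft_force: [0.1, 0.2, 0.5]
grip_width: 0.0799
TCP [ 475.8 -184.1   19.6] q6 -0.27 turn [ 0.1 -0.  -0.2] then shift [-0.4 -1.2 -2.4] F [0.1 0.2 0.5] grip 79.9
time: 33.1
position: [0.4755, -0.1837, 0.0198]
tool_rot: [0.574, 0.413, -0.573, 0.414]
ft_force: [-0.3, 0.5, -0.3]
grip_width: 0.0516
TCP [ 475.5 -183.7   19.8] q6 -0.27 turn [ 0.2 -0.1 -0.1] then shift [-0.2 -0.8 -2.1] F [-0.3  0.5 -0.3] grip 51.6
```

```bash
python3 -m inch '[[10,[-5,0,0],[0,0,0]],[10,[-12,0,0],[0,0,0]],[10,[-18,0,0],[0,0,0]],[10,[-18,0,0],[0,0,0]],[10,[-8,0,0],[0,0,0]],[10,[0,0,0],[0,0,0]],[10,[0,0,0],[0,0,0]]]'; python3 h.py 452 181 80 -18.5
```

```text
time: 33.98
position: [0.4749, -0.1833, 0.0842]
tool_rot: [0.574, 0.413, -0.573, 0.414]
ft_force: [-0.6, 0.5, -2.0]
grip_width: 0.051
TCP [ 474.9 -183.3   84.2] q6 -0.27 turn [ 0.1 -0.1 -0.1] then shift [   4.2 -137.4 -338.2] F [-0.6  0.5 -2. ] grip 51.0
```

```bash
python3 -m inch '[[10,[0,-6,-15],[0,0,0]],[10,[0,-14,-35],[0,0,0]],[10,[0,-17,-42],[0,0,0]],[10,[0,-17,-42],[0,0,0]],[10,[0,-17,-42],[0,0,0]],[10,[0,-17,-42],[0,0,0]],[10,[0,-17,-42],[0,0,0]],[10,[0,-15,-38],[0,0,0]],[10,[0,-10,-24],[0,0,0]],[10,[0,-4,-10],[0,0,0]],[10,[0,0,0],[0,0,0]],[10,[0,0,0],[0,0,0]]]';python3 h.py 452 181 10 -18.5
```

```text
time: 35.48
position: [0.4424, 0.1912, 0.0792]
tool_rot: [-0.57, -0.417, 0.577, -0.41]
ft_force: [0.7, 1.0, -1.3]
grip_width: 0.051
TCP [442.4 191.2  79.2] q6 0.49 turn [0.2 0.1 0.8] then shift [69.2 12.4  6.7] F [ 0.7  1.  -1.3] grip 51.0
```

```bash
python3 -m inch '[[10,[10,8,3],[0,0,0.7]],[10,[20,3,2],[0,0,0]],[10,[22,0,0],[0,0,0]],[10,[12,0,0],[0,0,0]],[10,[3,0,0],[0,0,0]],[10,[0,0,0],[0,0,0]],[10,[0,0,0],[0,0,0]]]' ;python3 h.py 452 181 -8 -18
```

```text
time: 36.35
position: [0.4553, 0.1773, 0.0093]
tool_rot: [0.575, 0.41, -0.574, 0.413]
ft_force: [0.1, 0.2, -1.6]
grip_width: 0.0513
TCP [455.3 177.3   9.3] q6 0.48 turn [-0.8  0.1 -0.2] then shift [17.3 -4.3 -2.5] F [ 0.1  0.2 -1.6] grip 51.3
```

```bash
python3 -m inch '[[10,[4,-3,-2],[0,0,0]],[10,[6,-1,0],[0,0,0]],[10,[4,0,0],[0,0,0]],[10,[2,0,0],[0,0,0]],[10,[0,0,0],[0,0,0]],[10,[0,0,0],[0,0,0]]]' ;python3 h.py 452 181 -8 -18
```

```text
time: 37.1
position: [0.4527, 0.1812, -0.0069]
tool_rot: [0.576, 0.41, -0.573, 0.414]
ft_force: [-0.0, -0.2, -1.7]
grip_width: 0.0512
TCP [452.7 181.2  -6.9] q6 0.49 turn [-0.7  0.  -0.4] then shift [ 1.1 -0.6  0.4] F [-0.  -0.2 -1.7] grip 51.2
```

```bash
python3 -m inch '[[10,[1.5,0,0],[0,0,0]],[10,[1,0,0],[0,0,0]],[10,[0,0,0],[0,0,0]]]' ;python3 -m inch '[[72,[0,0,0],[0,0,0]],[72,[0,0,0],[0,0,0]],[72,[0,0,0],[0,0,0]],[72,[-10,0,0],[0,0,0]],[72,[-30,0,0],[0,0,0]],[87,[-40,0,0],[0,0,0]],[87,[-20,0,0],[0,0,0]],[87,[-5,0,0],[0,0,0]],[87,[0,0,0],[0,0,0]],[87,[0,0,0],[0,0,0]]]'; python3 h.py 476 -184 90 -18.5
```

```text
time: 37.48
position: [0.4531, 0.1812, -0.0079]
tool_rot: [0.576, 0.41, -0.573, 0.414]
ft_force: [-0.6, 0.1, -2.2]
grip_width: 0.0512
time: 38.72
position: [0.452, 0.1813, 0.1014]
tool_rot: [0.577, 0.41, -0.573, 0.414]
ft_force: [-0.5, -0.2, -0.3]
grip_width: 0.0869
TCP [452.  181.3 101.4] q6 0.48 turn [-0.3 -0.  -0.4] then shift [ 11.4 138.6 338.8] F [-0.5 -0.2 -0.3] grip 86.9
```

```bash
python3 -m inch '[[87,[0,6,15],[0,0,0]],[87,[0,14,35],[0,0,0]],[87,[0,17,42],[0,0,0]],[87,[0,17,42],[0,0,0]],[87,[0,17,42],[0,0,0]],[87,[0,17,42],[0,0,0]],[87,[0,17,42],[0,0,0]],[87,[0,15,38],[0,0,0]],[87,[0,10,24],[0,0,0]],[87,[0,4,10],[0,0,0]],[87,[0,0,0],[0,0,0]],[87,[0,0,0],[0,0,0]]]';python3 h.py 476 -184 30 -18.5
```

```text
time: 40.22
position: [0.4654, -0.1937, 0.0938]
tool_rot: [-0.573, -0.414, 0.577, -0.409]
ft_force: [-0.3, -0.8, -0.4]
grip_width: 0.0871
TCP [ 465.4 -193.7   93.8] q6 -0.28 turn [-0.4  0.   0.5] then shift [ 63.8   6.9 -12.6] F [-0.3 -0.8 -0.4] grip 87.1
```

```bash
python3 -m inch '[[87,[10,5,-7],[0,0,0.4]],[87,[20,1,-4],[0,0,0]],[87,[20,0,0],[0,0,0]],[87,[8,0,0],[0,0,0]],[87,[0,0,0],[0,0,0]],[87,[0,0,0],[0,0,0]]]';python3 h.py 476 -184 -12 -18.5
```

```text
time: 40.98
position: [0.4758, -0.1785, 0.0331]
tool_rot: [-0.574, -0.414, 0.574, -0.413]
ft_force: [0.1, -0.2, -0.9]
grip_width: 0.0871
TCP [ 475.8 -178.5   33.1] q6 -0.26 turn [ 0.  -0.   0.1] then shift [45.1  1.9  5.2] F [ 0.1 -0.2 -0.9] grip 87.1
```

```bash
python3 -m inch '[[87,[6,2,4],[0,0,0]],[87,[10,0,1],[0,0,0]],[87,[12,0,0],[0,0,0]],[87,[10,0,0],[0,0,0]],[87,[4,0,0],[0,0,0]],[87,[0,0,0],[0,0,0]],[87,[0,0,0],[0,0,0]]]';python3 h.py 476 -184 -12 -18.5;python3 -m inch '[[10,[0,0,0],[0,0,0]],[10,[0,0,0],[0,0,0]],[10,[0,0,0],[0,0,0]],[10,[0,0,0],[0,0,0]],[10,[0,0,0],[0,0,0]],[10,[0,0,0],[0,0,0]]]' 45;python3 h.py 476 -184 -12 -18.5
```

```text
time: 41.85
position: [0.4767, -0.185, -0.0112]
tool_rot: [0.574, 0.413, -0.574, 0.413]
ft_force: [-0.5, 0.1, 0.7]
grip_width: 0.0869
TCP [ 476.7 -185.   -11.2] q6 -0.27 turn [-0. -0.  0.] then shift [ 0.8 -1.  -0.7] F [-0.5  0.1  0.7] grip 86.9
time: 42.6
position: [0.4765, -0.1848, -0.0105]
tool_rot: [0.574, 0.413, -0.574, 0.413]
ft_force: [-0.1, 0.2, -0.7]
grip_width: 0.0616
TCP [ 476.5 -184.8  -10.5] q6 -0.27 turn [ 0. -0.  0.] then shift [ 1.5 -0.7 -0.6] F [-0.1  0.2 -0.7] grip 61.6
```

```bash
python3 -m inch '[[10,[-5,0,0],[0,0,0]],[10,[-12,0,0],[0,0,0]],[10,[-18,0,0],[0,0,0]],[10,[-18,0,0],[0,0,0]],[10,[-8,0,0],[-7,0,0]],[10,[0,0,0],[-7,0,0]],[10,[0,0,0],[-7,0,0]],[10,[0,0,0],[-7,0,0]],[10,[0,0,0],[0,0,0]],[10,[0,0,0],[0,0,0]]]'; python3 h.py 614 -280 40 10
```

```text
time: 43.85
position: [0.4768, -0.1847, 0.0579]
tool_rot: [0.454, 0.541, -0.453, 0.544]
ft_force: [-0.2, 0.1, -4.1]
grip_width: 0.0618
TCP [ 476.8 -184.7   57.9] q6 -0.77 turn [ 0.2  0.1 -0.2] then shift [ 17.9 118.6 117.7] F [-0.2  0.1 -4.1] grip 61.8
```

```bash
python3 -m inch '[[10,[0,8,8],[0,0,0]],[10,[0,18,18],[0,0,0]],[10,[0,25,25],[0,0,0]],[10,[0,25,25],[0,0,0]],[10,[0,20,20],[0,0,0]],[10,[0,12,12],[0,0,0]],[10,[0,4,4],[0,0,0]],[10,[0,0,0],[0,0,0]],[10,[0,0,0],[0,0,0]]]';python3 h.py 614 -280 10 10
```

```text
time: 44.98
position: [0.6123, -0.2795, 0.0568]
tool_rot: [0.456, 0.54, -0.455, 0.542]
ft_force: [0.6, 0.3, -3.5]
grip_width: 0.0615
TCP [ 612.3 -279.5   56.8] q6 -0.77 turn [-0.2  0.1 -0.1] then shift [46.8  1.6  0.7] F [ 0.6  0.3 -3.5] grip 61.5
```

```bash
python3 -m inch '[[10,[8,1,0],[0,0,0]],[10,[14,0,0],[0,0,0]],[10,[14,0,0],[0,0,0]],[10,[8,0,0],[0,0,0]],[10,[3,0,0],[0,0,0]],[10,[0,0,0],[0,0,0]],[10,[0,0,0],[0,0,0]]]';python3 h.py 614 -280 -6.5 10
```

```text
time: 45.85
position: [0.6115, -0.2778, 0.0054]
tool_rot: [0.455, 0.541, -0.455, 0.541]
ft_force: [0.3, -0.2, -3.0]
grip_width: 0.0617
TCP [ 611.5 -277.8    5.4] q6 -0.76 turn [-0.2 -0.1  0. ] then shift [11.9  2.1  2.6] F [ 0.3 -0.2 -3. ] grip 61.7
```

```bash
python3 -m inch '[[10,[4,2,3],[0,0,0]],[10,[4,0,0],[0,0,0]],[10,[3,0,0],[0,0,0]],[10,[0,0,0],[0,0,0]],[10,[0,0,0],[0,0,0]]]';python3 h.py 614 -280 -6.5 10
```

```text
time: 46.48
position: [0.6149, -0.2811, -0.0054]
tool_rot: [0.455, 0.541, -0.455, 0.541]
ft_force: [0.2, 0.2, -2.2]
grip_width: 0.0614
TCP [ 614.9 -281.1   -5.4] q6 -0.77 turn [-0.2  0.  -0.1] then shift [ 1.1 -0.7 -1.2] F [ 0.2  0.2 -2.2] grip 61.4
```

```bash
python3 -m inch '[[10,[1.5,0,0],[0,0,0]],[10,[1,0,0],[0,0,0]],[10,[0,0,0],[0,0,0]]]' ;python3 -m inch '[[80,[0,0,0],[0,0,0]],[80,[0,0,0],[0,0,0]],[80,[0,0,0],[0,0,0]],[80,[-10,0,0],[0,0,0]],[80,[-25,0,0],[0,0,0]],[80,[-35,0,0],[0,0,0]],[80,[-25,0,0],[4.5,0,0]],[80,[-5,0,0],[0,0,0]],[80,[0,0,0],[0,0,0]],[80,[0,0,0],[0,0,0]]]' 20; python3 h.py 633 -79.5 80 14.6
```

```text
time: 46.85
position: [0.6151, -0.2812, -0.0064]
tool_rot: [0.455, 0.541, -0.455, 0.542]
ft_force: [0.3, 0.2, -3.0]
grip_width: 0.0617
time: 48.1
position: [0.6157, -0.2817, 0.0982]
tool_rot: [0.476, 0.521, -0.476, 0.525]
ft_force: [0.0, 0.6, 0.6]
grip_width: 0.0799
TCP [ 615.7 -281.7   98.2] q6 -0.69 turn [-9.2  0.2 -0.2] then shift [  18.2   67.7 -191.3] F [0.  0.6 0.6] grip 79.9
```

Wrong turn sign there; correct by −9 while moving.

```bash
python3 -m inch '[[80,[0,0,0],[-5,0,0]],[80,[0,0,0],[-4.5,0,0]],[80,[0,6,-18],[0,0,0]],[80,[0,12,-34],[0,0,0]],[80,[0,14,-38],[0,0,0]],[80,[0,14,-38],[0,0,0]],[80,[0,11,-32],[0,0,0]],[80,[0,7,-20],[0,0,0]],[80,[0,2,-6],[0,0,0]],[80,[0,0,0],[0,0,0]],[80,[0,0,0],[0,0,0]]]'; python3 h.py 633 -79.5 30 14.6
python3 - <<'E'
from o import *
look(633,-79,(32,36),75,"w7.png")
E
```

```text
time: 49.48
position: [0.6255, -0.0715, 0.0894]
tool_rot: [0.431, 0.565, -0.432, 0.556]
ft_force: [-0.1, 0.2, -0.4]
grip_width: 0.0804
TCP [625.5 -71.5  89.4] q6 -0.55 turn [ 0.2 -0.5  0.5] then shift [59.4  5.2  9.6] F [-0.1  0.2 -0.4] grip 80.4
```

View pics/w7.png

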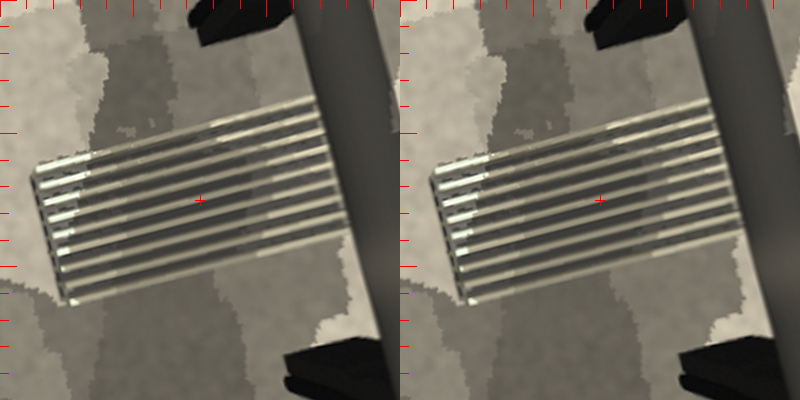

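```bash
python3 -m inch '[[80,[6,4,7],[0,-0.4,0.4]],[80,[18,1,3],[0,0,0]],[80,[18,0,0],[0,0,0]],[80,[8,0,0],[0,0,0]],[80,[0,0,0],[0,0,0]],[80,[0,0,0],[0,0,0]]]';python3 h.py 632.7 -79.2 -11 14.6
```

```text
time: 50.28
position: [0.6324, -0.0831, 0.0341]
tool_rot: [0.432, 0.561, -0.433, 0.558]
ft_force: [0.8, 0.1, 0.5]
grip_width: 0.0798
TCP [632.4 -83.1  34.1] q6 -0.56 turn [-0.1 -0.2  0.2] then shift [45.1  1.3 -3.6] F [0.8 0.1 0.5] grip 79.8
```

```bash
python3 -m inch '[[80,[6,1,-3],[0,0,0]],[80,[10,0,-1],[0,0,0]],[80,[12,0,0],[0,0,0]],[80,[10,0,0],[0,0,0]],[80,[4,0,0],[0,0,0]],[80,[0,0,0],[0,0,0]],[80,[0,0,0],[0,0,0]]]';python3 h.py 632.7 -79.2 -11 14.6;python3 -m inch '[[10,[0,0,0],[0,0,0]],[10,[0,0,0],[0,0,0]],[10,[0,0,0],[0,0,0]],[10,[0,0,0],[0,0,0]],[10,[0,0,0],[0,0,0]],[10,[0,0,0],[0,0,0]]]' 45;python3 h.py 462 11.5 60 -15.5
```

```text
time: 51.15
position: [0.6328, -0.0783, -0.0102]
tool_rot: [0.432, 0.561, -0.433, 0.558]
ft_force: [1.0, 0.1, -0.5]
grip_width: 0.0798
TCP [632.8 -78.3 -10.2] q6 -0.55 turn [-0.  -0.1  0.1] then shift [ 0.8 -0.3  0.8] F [ 1.   0.1 -0.5] grip 79.8
time: 51.9
position: [0.6331, -0.0786, -0.0092]
tool_rot: [0.432, 0.56, -0.433, 0.559]
ft_force: [-0.1, -0.4, 0.3]
grip_width: 0.0536
TCP [633.1 -78.6  -9.2] q6 -0.55 turn [30.1 -0.1  0.1] then shift [ -69.2 -188.9  -41.1] F [-0.1 -0.4  0.3] grip 53.6
```

```bash
python3 -m inch '[[10,[-5,0,0],[0,0,0]],[10,[-12,0,0],[0,0,0]],[10,[-18,0,0],[0,0,0]],[10,[-18,0,0],[0,0,0]],[10,[-8,0,0],[7.5,0,0]],[10,[0,0,0],[7.5,0,0]],[10,[0,0,0],[7.5,0,0]],[10,[0,0,0],[7.5,0,0]],[10,[0,0,0],[0,0,0]],[10,[0,0,0],[0,0,0]]]'; python3 h.py 462 11 40 -15.5
```

```text
time: 53.15
position: [0.6348, -0.0788, 0.0632]
tool_rot: [0.567, 0.423, -0.564, 0.426]
ft_force: [-0.1, 0.5, -4.2]
grip_width: 0.054
TCP [634.8 -78.8  63.2] q6 -0.02 turn [-0.7 -0.  -0.3] then shift [  23.2 -190.5  -40.3] F [-0.1  0.5 -4.2] grip 54.0
```

```bash
python3 -m inch '[[10,[0,-10,-2],[-0.5,0,0]],[10,[0,-24,-5],[0,0,0]],[10,[0,-34,-7],[0,0,0]],[10,[0,-38,-8],[0,0,0]],[10,[0,-34,-7],[0,0,0]],[10,[0,-26,-6],[0,0,0]],[10,[0,-14,-3],[0,0,0]],[10,[0,-5,-1],[0,0,0]],[10,[0,0,0],[0,0,0]],[10,[0,0,0],[0,0,0]]]';python3 h.py 462 11 10 -15.5
```

```text
time: 54.4
position: [0.4612, 0.0112, 0.0641]
tool_rot: [0.564, 0.427, -0.559, 0.432]
ft_force: [1.0, -0.1, -3.6]
grip_width: 0.0536
TCP [461.2  11.2  64.1] q6 0.05 turn [ 0.3 -0.  -0.5] then shift [54.1  0.8 -0. ] F [ 1.  -0.1 -3.6] grip 53.6
```

```bash
python3 -m inch '[[10,[8,1,0],[0,0,-0.4]],[10,[14,0,0],[0,0,0]],[10,[14,0,0],[0,0,0]],[10,[10,0,0],[0,0,0]],[10,[4,0,0],[0,0,0]],[10,[0,0,0],[0,0,0]],[10,[0,0,0],[0,0,0]]]';python3 h.py 462 11 -5.5 -15.5
```

```text
time: 55.28
position: [0.4653, 0.0094, 0.0094]
tool_rot: [0.563, 0.429, -0.561, 0.43]
ft_force: [-0.3, 1.2, -4.0]
grip_width: 0.0537
TCP [465.3   9.4   9.4] q6 0.04 turn [ 0.3 -0.  -0.2] then shift [14.9 -3.6 -0.6] F [-0.3  1.2 -4. ] grip 53.7
```

```bash
python3 -m inch '[[10,[4,-3,0],[0,0,0]],[10,[5,0,0],[0,0,0]],[10,[3,0,0],[0,0,0]],[10,[2,0,0],[0,0,0]],[10,[0,0,0],[0,0,0]],[10,[0,0,0],[0,0,0]]]';python3 h.py 462 11 -5.5 -15.5
```

```text
time: 56.02
position: [0.463, 0.0102, -0.0048]
tool_rot: [0.563, 0.428, -0.56, 0.431]
ft_force: [-1.0, 0.1, -3.8]
grip_width: 0.0536
TCP [463.   10.2  -4.8] q6 0.04 turn [ 0.3 -0.  -0.3] then shift [ 0.7 -1.2 -0.5] F [-1.   0.1 -3.8] grip 53.6
```

Release, lift, retreat to the start side (−y) for a clear view.

```bash
python3 -m inch '[[10,[1.5,0,0],[0,0,0]],[10,[0,0,0],[0,0,0]]]' ;python3 -m inch '[[75,[0,0,0],[0,0,0]],[75,[0,0,0],[0,0,0]],[75,[0,0,0],[0,0,0]],[75,[-10,0,0],[0,0,0]],[75,[-25,0,0],[0,0,0]],[75,[-40,0,0],[0,0,0]],[75,[-40,0,0],[0,0,0]],[75,[-10,0,0],[0,0,0]],[75,[0,0,0],[0,0,0]]]' 20;python3 h.py 430 -350 115 -15.5
```

```text
time: 56.28
position: [0.4633, 0.0101, -0.0048]
tool_rot: [0.563, 0.428, -0.56, 0.431]
ft_force: [0.3, -0.2, -3.7]
grip_width: 0.0536
time: 57.4
position: [0.4628, 0.0101, 0.126]
tool_rot: [0.564, 0.427, -0.56, 0.432]
ft_force: [-0.5, -0.4, 0.2]
grip_width: 0.075
TCP [462.8  10.1 126. ] q6 0.04 turn [ 0.3 -0.1 -0.5] then shift [ 11.   64.7 355.8] F [-0.5 -0.4  0.2] grip 75.0
```

```bash
python3 -m inch '[[75,[0,7,40],[0,0,0]],[75,[0,7,45],[0,0,0]],[75,[0,7,45],[0,0,0]],[75,[0,7,45],[0,0,0]],[75,[0,7,45],[0,0,0]],[75,[0,7,45],[0,0,0]],[75,[0,7,45],[0,0,0]],[75,[0,7,40],[0,0,0]],[75,[0,0,15],[0,0,0]],[75,[0,0,0],[0,0,0]]]'
python3 - <<'E'
from h import *
C={n:cam(n) for n in("top","scene")}; I={n:imaging.camera(n) for n in C}
G={"heatsink":(462,11.5,74.5),"psu":(614,-280,-80),"transformer":(612.5,263.6,72),"toroid":(452.2,183.2,0),"relay":(620,107.3,80.7)}
for m,g in G.items():
    obs=[]
    for n in C:
        p=proj(C[n],[g[0]/1e3,g[1]/1e3,.02])[0]
        d=[k for k in imaging.cut_out(n,m+"_mid") if np.hypot(*(np.array(k["box"][:2])-p))<12]
        if d: obs.append((C[n],mask_hull(d[0]["pixels"])))
        cv2.polylines(I[n],[np.int32(hull(C[n],m,g[0]/1e3,g[1]/1e3,np.radians(g[2]),.004)*16)],True,(0,255,0),1,cv2.LINE_AA,4)
    if obs:
        v,s=fit(m,.004,obs); print(m,len(obs),"off mm",(v[:2]*1000-g[:2]).round(1),"deg",(np.degrees(v[2])-g[2]+90)%180-90,"iou",round(s,2))
    else: print(m,"none")
cv2.imwrite("pics/end_top.png",cv2.resize(I["top"][140:300,160:450],(800,441),interpolation=cv2.INTER_CUBIC)[...,::-1])
cv2.imwrite("pics/end_scene.png",cv2.resize(I["scene"][160:350,90:400],(800,490),interpolation=cv2.INTER_CUBIC)[...,::-1])
E
```

```text
time: 58.65
position: [0.4126, -0.3614, 0.1098]
tool_rot: [0.562, 0.437, -0.561, 0.422]
ft_force: [0.9, 0.3, -0.2]
grip_width: 0.0749
heatsink 2 off mm [ 0.9 -1.6] deg 0.33533282926650543 iou 0.94
psu 2 off mm [ 0.7 -1.9] deg 1.1301554090448462 iou 0.93
transformer 2 off mm [0.1 0.2] deg -0.6794935034593976 iou 0.91
toroid 2 off mm [ 1.  -1.8] deg -1.4948794296661987 iou 0.87
relay 2 off mm [ 0.1 -0.4] deg 4.059410793488752 iou 0.83
```

View pics/end_top.png

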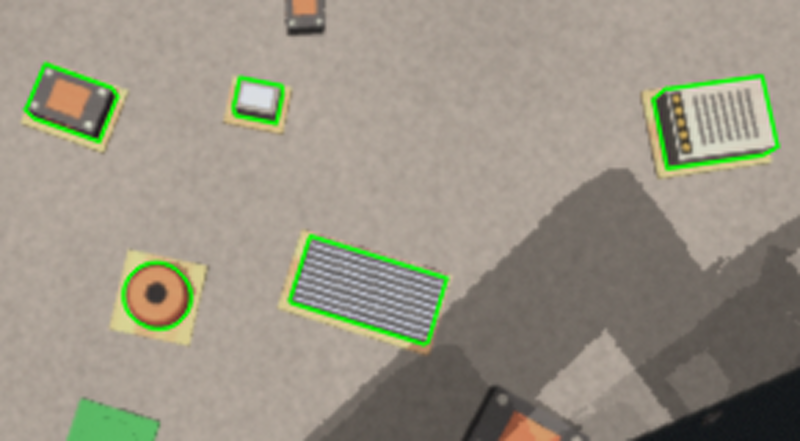

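View pics/end_scene.png

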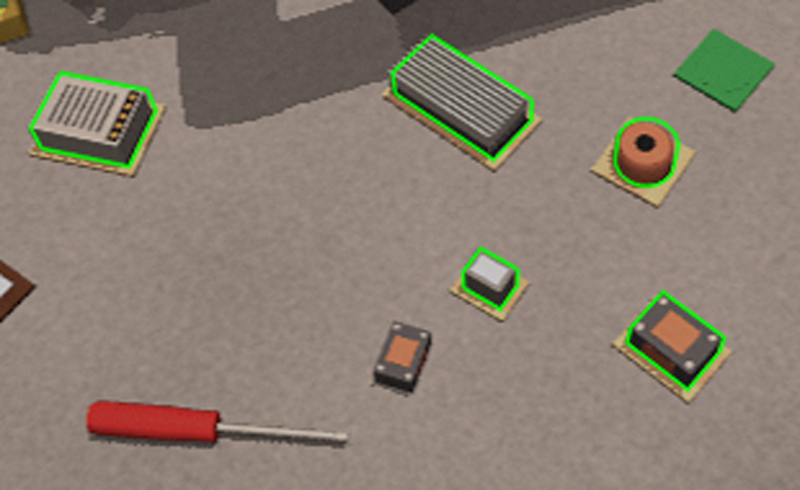

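Both views show all five modules upright on their own plates and inside the expected outlines. The arm is clear.

```bash
python3 -m inch '[[75,[0,0,0],[0,0,0]],[75,[0,0,0],[0,0,0]]]'; python3 -c "
from rig import robot; print(robot.hand_in())"
```

```text
time: 59.5
position: [0.4138, -0.3618, 0.1114]
tool_rot: [0.562, 0.436, -0.56, 0.424]
ft_force: [-0.8, -0.2, 0.3]
grip_width: 0.0747
the job is handed in; nothing more can be done
None
```

I took both stacks apart, set all five modules on their own plates and handed the job in at about 59.5 s, with the arm clear. No verdict is reported.

- **Last checks:** fits in the top and scene views put every module within about 2.2 mm of its plate's centre and about 4° of its silhouette. The relay was worst in angle (4.1°), and its outline fit was the loosest (overlap 0.83). Both pictures show all five upright on their plates. Rest height was not measured separately.
- **Disagreement:** by where they actually gripped, the fingertips sit roughly 25 mm above the reported TCP height. As a result, one grasp each on the relay and the transformer closed above or near the top edge. The first try nudged the relay about 3 mm across the transformer. I corrected the heights, and every later grasp read the module's width.
- **Placing:** the force reading did not clearly show contact before most releases, including the toroid, power supply and heat sink. Going by the heights, each was within about 1 mm of its plate when I let go.

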